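# Check the depth of a mortise with a dial depth gauge

### The job

Check the depth of the pencil-marked mortise in the rail with the dial depth gauge. Lift the gauge out of its wooden stand and first check its zero: press its foot flat on a bare stretch of the rail's top face, rod pushed right in, and keep it there for a second; then lower the rod into the long mortise at the pencil line, gauge upright and its foot lying squarely across the mortise, and press lightly until the foot sits flat on the face. Finish while still holding it there, and do not shift the rail or disturb the tools lying about.

Things in the scene. Friction and masses are not known exactly. Their poses are not given: they have to be found in the camera images.
- rail: softwood rail lying loose and flat, 89 (x) by 320 (y) by 38 mm (z), 0.75 kg. Origin: centre of its underside, z up. Two mortises 16 mm wide (x) and 18 mm deep are cut in its top on x = 0: the long one, 60 mm along y, centred at y = +85, with a dark pencil line squared across the face at its middle; the short one, 34 mm, centred at y = -115, without. Thin marking lines run lengthwise
- line_spot (a point): on the rail: the middle of the long mortise at the level of the top face, where the pencil line crosses it (rail frame 0, +85, +38 mm); axes as the rail's
- bare_face (a point): on the rail: middle of the bare stretch of top face between the two mortises (rail frame 0, -15, +38 mm; the bare stretch runs from y = -98 to y = +55); axes as the rail's
- stand: fixed block of darker wood, 62 (x) by 100 (y) by 42 mm (z), origin centre of its underside. Along y in its top runs a groove 24 mm wide and 6 mm deep (floor at z = 36), in which the gauge's foot lies, and a 14 mm hole, 32 mm deep, at its centre takes the rod
- gauge: metal dial depth gauge, 0.2 kg, upright in the stand. Origin: middle of the foot's underside; x away from the dial, y along the foot, z up. Foot: steel bar 18 (x) by 70 (y) by 10 mm (z). Above a short neck the flat case, 20 (x) by 44 (y) by 56 mm (z), spans z = 26 to 82, round dial on its -x face; grip its side faces at y = -22 and +22 (the gripper closing along y)
- gauge_grip (a point): on the gauge: middle of the case at gauge z = 58 mm, a good grip height; axes as the gauge's
- rod_tip (a point): on the gauge: rounded lower tip of the 5 mm measuring rod, 25 mm below the foot when free
- rod (a joint): how far the spring-loaded rod is pushed up into the gauge, m: 0 free (tip 25 mm below the foot), 0.025 tip flush with the foot's underside, 0.026 stop. The spring takes 1.5 N at 0 and 4 N at 0.025, so it lifts the unheld gauge off. With the foot flat over an 18 mm deep mortise it reads 0.007
- chisel: wood chisel with wooden handle, 250 mm long, lying in front of the rail; bystander
- pencil: carpenter's pencil, 170 mm, lying in front of the rail; bystander
- tape_measure: pocket tape measure standing in front of the stand, 37 by 76 by 65 mm; bystander
- sanding_block: sanding block 62 by 110 by 34 mm, at the right; bystander
- wood_glue: glue bottle 200 mm tall, at the left; bystander
Not all that is in view belongs to the job. What is meant by the gauge is not green, and is the smaller of those in its own colour.

How it is judged:
On the way:
1. zero check: foot pressed flat on the bare face of the rail, rod pushed in flush, for 0.5 s (value of joint rod above 0.0235 m and angle between the z axis of gauge and the z axis of rail, either way round below 0.06 rad and contact force between gauge and rail between 4 and 30 N), for 0.5 s.
At the end, for the whole second after the job is handed in: The gauge is held still in the fingers, rod on the floor of the long mortise within 8 mm of the pencil line, foot flat on the face (gap under 1.5 mm, rod in 5.5 to 8.5 mm), upright within 0.06 rad, foot across the mortise within 0.17 rad, pressed on the rail with 3.5 to 30 N (x of rod_tip in the frame of line_spot between -0.008 and 0.008 m and y of rod_tip in the frame of line_spot between -0.008 and 0.008 m and z of rod_tip in the frame of line_spot below -0.0165 m and z of gauge in the frame of line_spot below 0.0015 m and value of joint rod between 0.0055 and 0.0085 m and angle between the z axis of gauge and the z axis of rail, either way round below 0.06 rad and angle between the y axis of gauge and the x axis of rail, either way round below 0.17 rad and contact force between gauge and rail between 3.5 and 30 N and contact force between the fingers and gauge above 3 N and linear speed of gauge below 0.01 m/s); the arm keeps its last pose, push and grip.
It fails at once if the gauge is pressed hard on the rail (over 45 N) (contact force between gauge and rail above 45 N).
It fails at once if the rail is shifted by more than 20 mm (distance of any of rail, line_spot from where it was at the start of the episode above 0.02 m).
It fails at once if a bystander is moved by more than 20 mm (distance of any of chisel, pencil, tape_measure, sanding_block, wood_glue from where it was at the start of the episode above 0.02 m).
It also fails if it takes over 45 s, if anything falls off the work surface, if the arm or the gripper's body presses on something with over 40 N, if the wrist force passes 120 N, or if a joint passes its speed limit or range.

### The arm

A 7-joint arm with a two-finger parallel gripper is mounted at the origin on the work surface; the furniture and walls round the work are solid. World frame = base frame: x ahead of the robot, y to its left, z up, the work surface at z = 0. Lengths are in m, angles in rad, forces in N, time in s.
With the tool pointing down it reaches from about 0.4 to 0.9 m from the base axis. Payload 5.5 kg.
Tool frame: the origin (TCP) lies midway between the tips of the shut fingers; the grasp point (between the pads) lies 19 mm behind it (r.grip_point_offset is the distance from the TCP to the grasp point, in m); z points along the fingers, y is the line along which they close (so a half turn about z gives the same grasp; the last joint's range is limited). The gripper opens to 92 mm and grips with 3 to 60 N. Pads are 19 mm wide; open, the fingers measure 130 mm over their backs; the gripper's body (75 mm by 190 mm) begins 47 mm behind the grasp point.
Start: joints at [-1.044, 0.501, -0.427, 1.55, 0.221, 1.138, -0.21], TCP at [0.169, 0.628, 0.227] pointing down, gripper open.
Joint ranges: [-2.88, 2.88], [-0.31, 2.03], [-1.54, 1.56], [0.2, 2.42], [-1.41, 4.55], [0.19, 2.02], [-2.57, 2.57]. Speed limits (rad/s): [2.57, 2.57, 3.14, 3.14, 3.14, 3.14, 3.14].

### API

Orientations are given as a unit quaternion [x, y, z, w].
In Python, from bench import r gives the robot as it stands. The module is installed in compiled form; this text tells all that it offers. Calls block until the motion is done:
- r.goto(position, orientation): joint-space move of the TCP to a pose.
- r.move_linear(position, rot=None, v=0.15): straight line of the TCP; rot=None keeps the orientation; v is the mean speed in m/s.
- r.set_joints(angles): joint-space move.
- r.gripper_to(opening): finger opening in m; the grip force is fixed at half the most; returns when the fingers have stopped.
- r.wait(seconds).
- r.ik(position, orientation): joint angles nearest the present ones, or None.
- r.sense(): the state.
- r.capture(name): name is "scene" or "top" or "wrist"; returns (picture, depth): 480x640x3 uint8, red, green, blue; 480x640 float32, m along the optical axis (not along the pixel's ray), 0 where there is no reading.
- r.calibration(name): a dict with "fx", "fy", "cx", "cy" (pixels), "R" (3x3) and "t" (3): a world point X has camera coordinates R X + t. Camera axes: x right, y down, z forward; pixel columns grow to the right and rows downward; lengths in m; the calibration is good to about 2 mm. A picture is of the moment at which its call begins: read the wrist's pose just before it. calibration takes no time and is no camera call; for the wrist camera it gives the pose at the moment of the call.
A pose or a line that the arm cannot do raises r.PlanningError and nothing moves.
- r.finish_job(): hands the job in; it is judged then, once.
The state is a dict: "t": time; "joint_pos": joint angles; "dq": joint speeds; "tau": joint torques, N m; "eef_pos": TCP position; "orientation": TCP orientation; "ft_force": force on the tool from outside, world axes, zero at the start; "moment": the same for the moment, N m; "grip_width": finger opening in m; "gripper_force": force on a finger pad.
Only numpy, scipy, OpenCV 4.12 (cv2) and the standard library are available. Lean on these libraries where they do the work, as an engineer would, in place of code of your own. Each camera call takes 0.05 s, during which the arm holds its last target. There are 200 camera calls.

## Working session

There is one attempt and no reset: what is moved stays moved. The work goes in short steps, each a Python script; the robot and the scene stay as the last script left them, time stands still between calls to the robot, and variables do not carry over. Pictures are saved under pics/ and viewed, at most 10 in all, crops included, and the job is handed in when it is done.

```bash
mkdir -p pics
python3 - <<'E'
from bench import r
import cv2,numpy as np
for n in ("top","scene"):
    p,d=r.capture(n); c=r.calibration(n)
    np.savez(n+".npz",p=p,d=d,**c)
    cv2.imwrite(f"pics/{n}0.png",p[:,:,::-1])
    print(n,{k:np.round(v,3).tolist() for k,v in c.items()})
s=r.sense();print(s["t"],s["eef_pos"],s["orientation"],s["grip_width"],s["ft_force"])
E
```

```text
top {'fx': 497.698, 'fy': 497.698, 'cx': 329.73, 'cy': 243.601, 'R': [[-0.145, -0.989, -0.008], [-0.963, 0.143, -0.228], [0.226, -0.025, -0.974]], 't': [0.087, 0.363, 1.317]}
scene {'fx': 591.128, 'fy': 591.128, 'cx': 316.864, 'cy': 237.6, 'R': [[-0.587, -0.809, -0.0], [-0.393, 0.285, -0.874], [0.707, -0.514, -0.486]], 't': [0.237, 0.19, 1.396]}
0.1 [0.16934436 0.62691211 0.22579012] [ 1.31497353e-01  9.91316144e-01 -8.52180648e-04 -1.53098051e-04] 0.09171470931671041 [ 0.02807346 -0.62769227 -0.98835929]
```

View pics/top0.png

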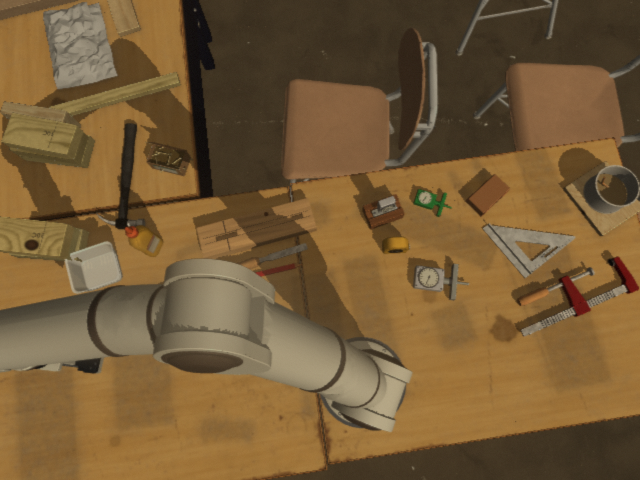

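View pics/scene0.png

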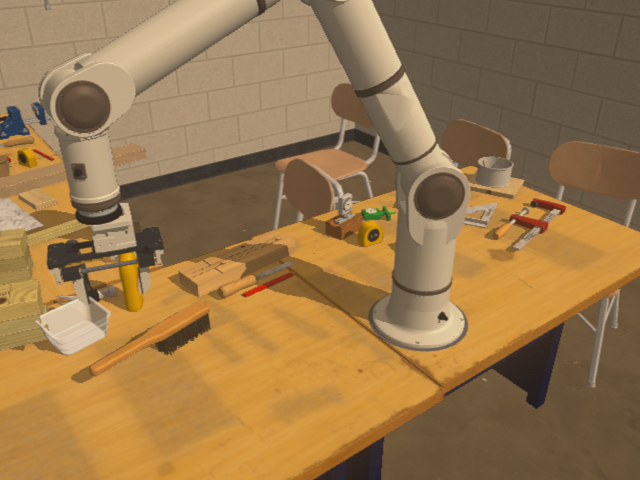

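The top view shows three gauges: the grey one upright in the brown stand at (384,207), the green one at (428,200), and a larger grey one lying at (430,280). The task's description fits the one in the stand. The rail lies at about (255,228), and the scene view agrees with this (stand at (345,215), rail at (240,262)). Next I'll get rough positions and look with the wrist camera.

```bash
cat > h.py <<'E'
import numpy as np
from scipy.spatial.transform import Rotation as Ro
def ray(c,u,v,z):
    "pixel(s) -> world point on plane z"
    R,t=np.array(c["R"]),np.array(c["t"]); o=-R.T@t
    d=np.stack([(np.asarray(u,float)-c["cx"])/c["fx"],(np.asarray(v,float)-c["cy"])/c["fy"],np.ones(np.shape(u))],-1)@R
    return o+d*((z-o[2])/d[...,2])[...,None]
def proj(c,X):
    q=np.array(c["R"])@X+np.array(c["t"]); return q[0]/q[2]*c["fx"]+c["cx"],q[1]/q[2]*c["fy"]+c["cy"]
def down(yaw):
    "tool z down, tool y at world angle yaw"
    y=np.array([np.cos(yaw),np.sin(yaw),0]);z=np.array([0,0,-1.]);x=np.cross(y,z)
    return Ro.from_matrix(np.c_[x,y,z]).as_quat()
E
python3 - <<'E'
from bench import r
from h import *
import cv2
T=np.load("top.npz")
for n,u,v,z in [("stand",384,213,.042),("gauge",384,207,.1),("railL",200,240,.038),("railR",312,212,.038),("rail",255,228,.038),("green",428,200,.02),("glue",145,240,.1),("tape",396,243,.06)]:
    print(n,ray(T,u,v,z).round(3))
c=r.calibration("wrist"); s=r.sense()
q=Ro.from_quat(s["orientation"]).as_matrix()
cw=-c["R"].T@c["t"]
print("cam in tool",(q.T@(cw-s["eef_pos"])).round(3),"cam axes in tool",(q.T@c["R"].T).round(2).tolist(),c["fx"])
p=T["p"]
crop=p[160:300,170:470,::-1]
cv2.imwrite("pics/crop0.png",cv2.resize(crop[:, :],(800,373),interpolation=cv2.INTER_CUBIC))
E
```

```text
stand [ 0.436 -0.128  0.042]
gauge [ 0.436 -0.122  0.1  ]
railL [0.435 0.384 0.038]
railR [0.469 0.069 0.038]
rail [0.447 0.231 0.038]
green [ 0.462 -0.261  0.02 ]
glue [0.439 0.513 0.1  ]
tape [ 0.343 -0.143  0.06 ]
cam in tool [ 0.08   0.    -0.158] cam axes in tool [[-0.0, -0.96, -0.3], [1.0, -0.0, 0.0], [-0.0, -0.3, 0.96]] 406.483393300688
```

View pics/crop0.png

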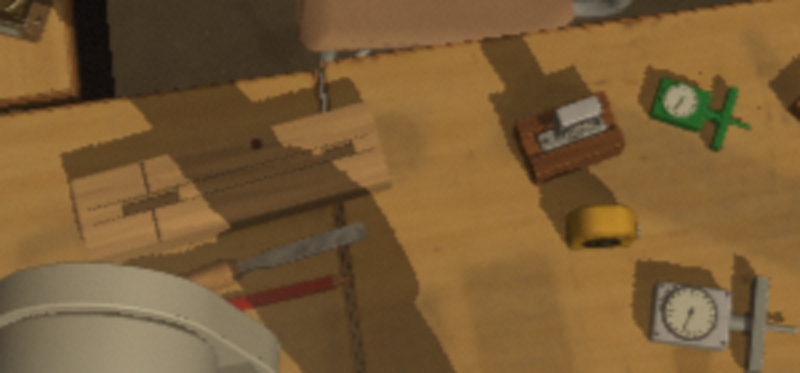

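The crop shows the small grey gauge standing in the brown block at crop (570,120), dial towards the robot. The green gauge is at (690,105) and the bigger grey one at (700,315), so the choice is the gauge in the stand. The pencil line crosses the left, long mortise at crop (150,190). Next come close wrist views of the rail, then the stand.

Run:
```python
from bench import r
from h import *
import cv2
s=r.sense()
r.move_linear([*s["eef_pos"][:2],.32])
for n,p in (("rail",[.45,.235,.32]),("stand",[.44,-.125,.30])):
    r.goto(p,down(np.pi/2)); r.wait(.2)
    c=r.calibration("wrist"); im,d=r.capture("wrist")
    np.savez(n+".npz",p=im,d=d,**c); cv2.imwrite(f"pics/w_{n}.png",im[:,:,::-1])
    s=r.sense(); print(s["t"],s["eef_pos"],s["ft_force"],s["joint_pos"])
```

```text
2.8833 [0.44974693 0.23575615 0.31993846] [-0.42311077  0.04599366 -0.39397881] [-0.27687907  0.14231347 -0.28704653  1.78801448  0.04261821  1.21735345
  0.99620731]
4.4833 [ 0.44033595 -0.12406124  0.29997153] [ 0.80069187 -0.0648273  -0.17732023] [ 2.06021624e-01  4.94545935e-02  1.03221846e-02  1.93193205e+00
 -6.61481268e-04  1.16027810e+00  1.78929773e+00]
```

View pics/w_rail.png

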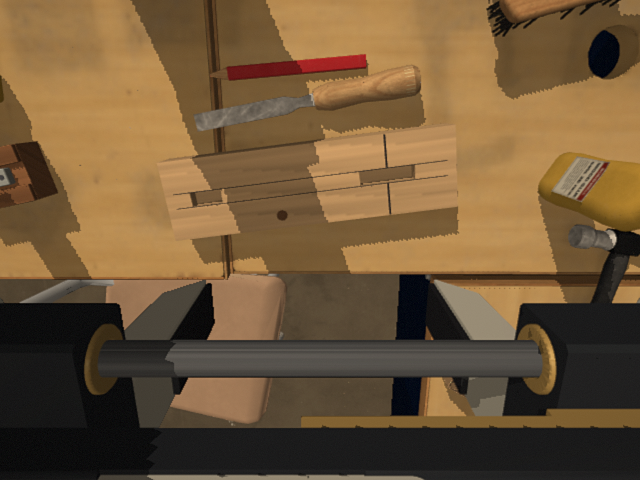

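View pics/w_stand.png

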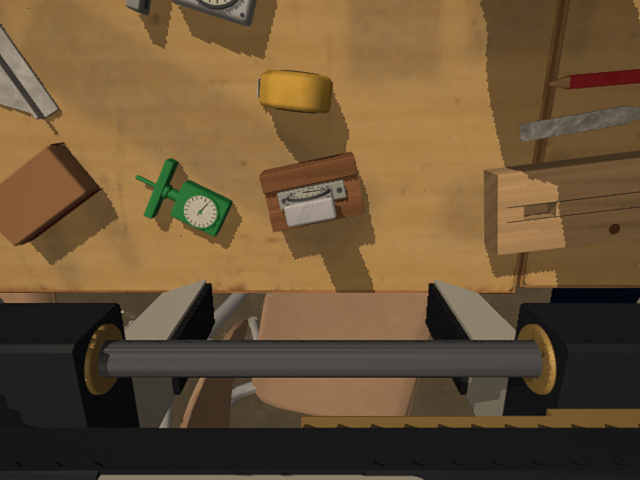

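The rail view shows the long mortise at (387,175) with the pencil line from about (385,135) to (390,213), and the short mortise at (207,198). The stand view shows the gauge's case top at (310,212), the dial facing up the image towards the robot, and the stand at (312,192). Now to measure both.

Run:
```python
from h import *
import cv2
def world(S):
    v,u=np.mgrid[:480,:640]; d=S["d"]
    X=np.stack([(u-S["cx"])/S["fx"]*d,(v-S["cy"])/S["fy"]*d,d],-1)
    return (X-S["t"])@S["R"]
def rect(P,z,name):
    (cx,cy),(w,h),a=cv2.minAreaRect((P*1000).astype(np.float32)); print(name,"c",round(cx,1),round(cy,1),"size",round(w,1),round(h,1),"a",round(a,1),len(P))
S=np.load("stand.npz"); W=world(S)
reg=np.zeros((480,640),bool); reg[140:245,250:380]=1
for n,zl,zh,z in (("case top",.110,.125,.118),("stand top",.039,.0445,.042),("foot",.0445,.05,.046)):
    m=(reg&(W[...,2]>zl)&(W[...,2]<zh)).astype(np.uint8)
    k,l,st,ce=cv2.connectedComponentsWithStats(m)
    print(n,"n",m.sum(),"zmed",np.median(W[...,2][m>0]).round(4) if m.sum() else None)
    v,u=np.nonzero(m)
    if n=="case top": i=1+np.argmax(st[1:,4]); v,u=np.nonzero(l==i)
    rect(ray(S,u,v,z)[:,:2],z,n)
S=np.load("rail.npz"); W=world(S)
reg=np.zeros((480,640),bool); reg[120:250,150:470]=1
m=(reg&(abs(W[...,2]-.038)<.005)); print("rail zmed",np.median(W[...,2][m]).round(4))
v,u=np.nonzero(m); rect(ray(S,u,v,.038)[:,:2],.038,"rail top")
# mortise floors: depth below
f=(reg&(W[...,2]<.030)&(W[...,2]>.010)).astype(np.uint8)
k,l,st,ce=cv2.connectedComponentsWithStats(f)
for i in range(1,k):
    if st[i,4]>60: print("low",st[i].tolist(),ray(S,*ce[i],.020).round(4))
g=cv2.cvtColor(S["p"],cv2.COLOR_RGB2GRAY)
bh=cv2.morphologyEx(g,cv2.MORPH_BLACKHAT,np.ones((1,11),np.uint8))  # thin along columns: pencil line
er=cv2.erode(m.astype(np.uint8),np.ones((3,3)))
pm=((bh>40)&reg); pm[:, :370]=0; pm[:,405:]=0; pm[:130]=0; pm[206:]=0
v,u=np.nonzero(pm); k=(v<158)|(v>190); u,v=u[k],v[k]
P=ray(S,u,v,.038)[:,:2]*1000
fl=cv2.fitLine(P.astype(np.float32),cv2.DIST_HUBER,0,.01,.01).ravel(); print("pencil",len(P),fl.round(3),"ends",P[P[:,0].argmin()],P[P[:,0].argmax()])
cr=np.hstack([cv2.resize(S["p"][115:245,340:470],None,fx=3,fy=3),]) 
S2=np.load("stand.npz"); cr=np.hstack([cr,cv2.resize(S2["p"][130:260,250:380],None,fx=3,fy=3)])
cv2.imwrite("pics/cr2.png",cr[:,:,::-1])
```

```text
case top n 1232 zmed 0.1176
case top c 444.3 -132.5 size 23.8 43.6 a 11.4 1232
stand top n 2745 zmed 0.042
stand top c 447.0 -131.5 size 62.3 99.7 a 12.1 2745
foot n 415 zmed 0.0459
foot c 439.4 -128.7 size 34.8 79.1 a 7.8 415
rail zmed 0.038
rail top c 450.0 224.8 size 89.5 320.0 a 7.3 22592
low [389, 124, 62, 8, 84] [0.3902 0.3444 0.02  ]
low [161, 131, 227, 31, 316] [0.4101 0.188  0.02  ]
low [359, 165, 55, 20, 702] [0.4417 0.3112 0.02  ]
low [192, 189, 31, 16, 362] [0.4677 0.1069 0.02  ]
pencil 94 [9.92000e-01 1.27000e-01 4.26968e+02 3.07648e+02] ends [396.15056194 304.06443324] [472.79230626 313.30149619]
```

View pics/cr2.png

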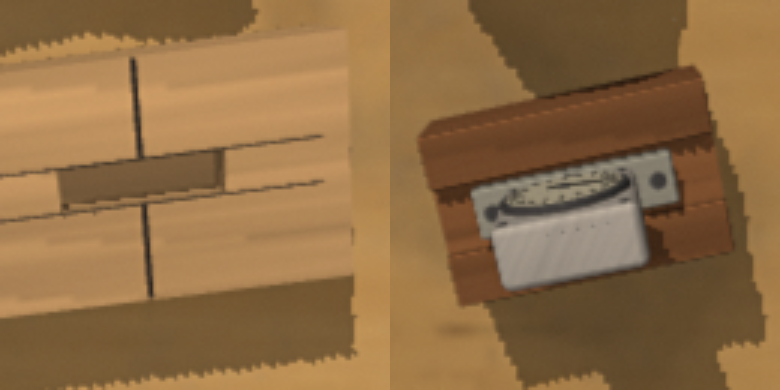

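The measurements agree with the given sizes: rail top 89.5×320 mm at z 38.0, stand 62.3×99.7 mm at z 42.0, case top at 117.6 mm. The pencil line passes through the computed line_spot (439.2, 309.1) to within 0.2 mm. Next is the grasp and lift.

Run:
```python
from bench import r
from h import *
import cv2
q=down(np.radians(102.1)); g=[.447,-.1315]
Q=[(d,r.ik([.4392,.3091,.2],down(np.radians(d)))) for d in (7.3,187.3,-172.7)]
print([(d,None if j is None else j.round(2).tolist()) for d,j in Q])
r.goto([*g,.21],q); r.move_linear([*g,.075],v=.1); r.wait(.1)
s=r.sense(); print(s["eef_pos"],s["ft_force"])
r.gripper_to(.040); r.wait(.2)
s=r.sense(); print(s["t"],s["grip_width"],s["gripper_force"],s["eef_pos"],s["ft_force"])
r.move_linear([*g,.21],v=.1); r.wait(.2)
s=r.sense(); print(s["t"],s["grip_width"],s["gripper_force"],s["ft_force"])
p,_=r.capture("scene"); cv2.imwrite("pics/lift.png",cv2.resize(p[100:280,240:480,::-1],None,fx=3,fy=3))
```

```text
[(7.3, [-0.36, 0.32, -0.36, 1.86, 0.14, 0.98, -0.66]), (187.3, [-0.23, 0.34, -0.53, 1.86, 0.2, 0.99, 2.43]), (-172.7, [-0.23, 0.34, -0.53, 1.86, 0.2, 0.99, 2.43])]
[ 0.44746746 -0.1316427   0.07554322] [ 0.09188484 -0.19917129  0.29725044]
7.5417 0.043764164734890226 29.996176064014435 [ 0.44707737 -0.13156598  0.07500739] [ 0.00855024 -0.56794688 -0.92879042]
9.2417 0.04385057989812966 29.995771944522858 [ 0.6085237   0.05866919 -2.69067771]
```

View pics/lift.png

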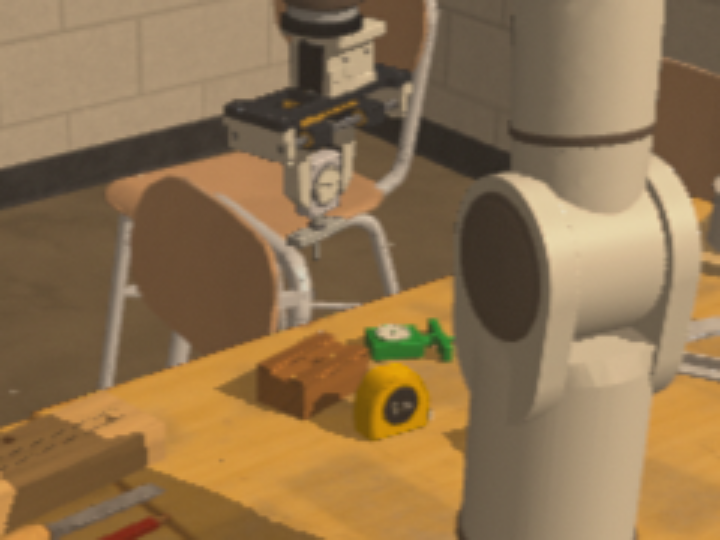

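The gauge is held upright at crop (325,185) and the stand is empty and undisturbed. Now the zero check, with force feedback.

```bash
cat >> h.py <<'E'
def fz(r,n=5):
    a=[]
    for _ in range(n): r.wait(.02); a.append(r.sense()["ft_force"][2])
    return float(np.mean(a))
def press(r,xy,z0,target,zmin,step=.0007):
    "step down from z0 until upward force over the in-air level reaches target"
    f0=fz(r,10); r.move_linear([*xy,z0],v=.05); z=z0; log=[]
    while z>zmin:
        f=fz(r)-f0; log.append((round(z*1000,1),round(r.sense()["eef_pos"][2]*1000,1),round(f,1)))
        if f>target: break
        z-=step; r.move_linear([*xy,z],v=.02)
    print(log); return z,f0
E
python3 - <<'E'
from bench import r
from h import *
q=down(np.radians(7.3)); b=[.4519,.2099]
r.goto([*b,.21],q); r.wait(.3)
r.move_linear([*b,.13],v=.15); r.wait(.3)
z,f0=press(r,b,.0795,10,.071)
r.wait(1.1); s=r.sense()
print("t",s["t"],"F",fz(r)-f0,s["eef_pos"],s["moment"],s["grip_width"])
E
```

```text
[(79.5, np.float64(79.8), 4.0), (78.8, np.float64(78.9), 4.0), (78.1, np.float64(78.1), 4.3), (77.4, np.float64(77.4), 4.6), (76.7, np.float64(77.0), 8.0), (76.0, np.float64(77.0), 14.8)]
t 16.8167 F 14.993120977477695 [0.45193085 0.20993094 0.07700447] [-0.62314676  1.00777986  0.02956693] 0.043395043266429636
```

The zero check was held for over 1 s at 15 N, and the foot contact height matches the expected 77 mm. Now the mortise.

Run:
```python
from bench import r
from h import *
import cv2
b=[.4519,.2099]; m=[.4392,.3091]
r.move_linear([*b,.14],v=.12); r.wait(.2)
# check the rail has not moved, from the top camera (pencil line near 204..245)
p,d=r.capture("top"); cv2.imwrite("pics/t2.png",cv2.resize(p[170:280,170:350,::-1],None,fx=4,fy=4))
r.move_linear([*m,.14],v=.15); r.wait(.3)
z,f0=press(r,m,.079,9,.0725)
s=r.sense(); print("t",s["t"],"F",fz(r)-f0,s["eef_pos"],s["ft_force"],s["moment"],s["grip_width"])
for n in("scene","wrist"):
    p,d=r.capture(n); np.savez("f"+n+".npz",p=p,d=d,**r.calibration(n)); cv2.imwrite(f"pics/f_{n}.png",p[:,:,::-1] if n=="wrist" else cv2.resize(p[180:340,120:340,::-1],None,fx=3,fy=3))
```

```text
[(79.0, np.float64(79.4), 2.1), (78.3, np.float64(78.5), 1.8), (77.6, np.float64(77.7), 1.6), (76.9, np.float64(77.0), 2.7), (76.2, np.float64(77.0), 9.3)]
t 21.9 F 9.136662063066574 [0.43942569 0.30928826 0.07700948] [-0.82823968 -1.38774753  7.32882852] [-0.3585652   0.38365866  0.02024869] 0.04378504455592654
```

View pics/f_scene.png

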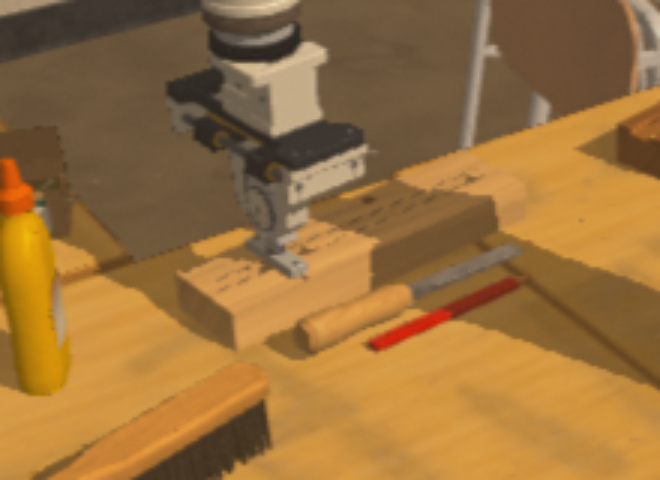

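View pics/f_wrist.png

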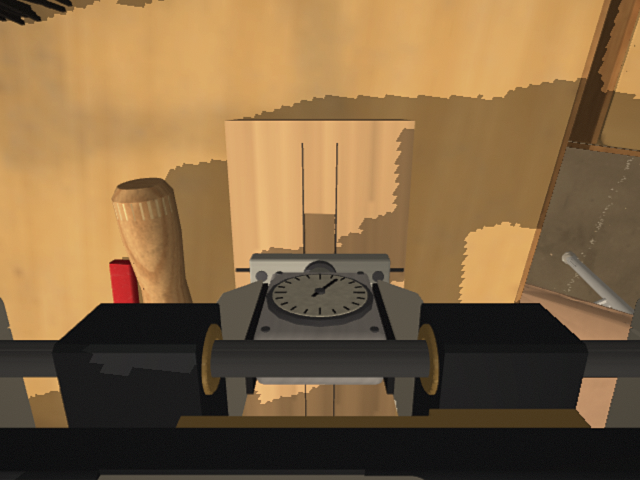

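The final views show the foot squarely across the long mortise at wrist (320,265), centred between the marking lines (303 and 337). The pencil line comes out on both sides at row 270. The foot is down at 77.0 mm, with a spring force of about 2 N before contact and about 9 N now.

```bash
python3 -c "
from bench import r
print(r.finish_job(), r.sense()['t'])"
```

```text
the job is handed in; nothing more can be done
the job is handed in; nothing more can be done
```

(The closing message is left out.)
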